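# Free the solar box cover

## Task

The cover of the tilted solar box is held by two slotted fasteners: with the screwdriver, turn each one a quarter turn anticlockwise to its stop, while the cover stays in its place. Put the screwdriver back upright in its wooden stand, then lift the cover off and lay it flat, grip upwards, on the middle of the black rubber mat. Work the fasteners only with the screwdriver, and leave the weeder, mug, jar and clamp where they are.

Things in the scene. Friction and masses are not known exactly. Their poses are not given: they have to be found in the camera images.
- solar_box: Grey enclosure fixed to the shelf, 236 mm wide, its flat front face tilted 25 degrees from level so that it looks up and back towards the robot. Origin on the shelf under the middle of the face; own z is up and own y runs level along its width; the face's outward normal is (-0.423, 0, 0.906) in its own axes, and the face's middle is 108 mm above the origin (the face is 190 mm along the slope). Top edge 148 mm above the shelf.
- fastener_left: Slotted quarter-turn fastener at the cover's left (+ y of the box). Round brass head 32 mm wide, steel tongue at its foot reaching 36 mm from the axis. Origin on the turning axis in the plane of the sloping face; own z is the axis, out of the face; own y runs along the slot (either way). Locked, the slot lies along the box's y and the tongue over the cover; it may start up to 23 degrees off, still holding.
- fastener_right: Slotted quarter-turn fastener at the cover's right (- y of the box). Round brass head 32 mm wide, steel tongue at its foot reaching 36 mm from the axis. Origin on the turning axis in the plane of the sloping face; own z is the axis, out of the face; own y runs along the slot (either way). Locked, the slot lies along the box's y and the tongue over the cover; it may start up to 23 degrees off, still holding.
- slot_left (a point): Middle of the left fastener's slot, on its floor, 3.5 mm out along z from the fastener's origin; same axes. The slot is straight, open-ended, 5 mm wide, 28 mm long, 6 mm deep. The fastener frees by turning anticlockwise seen from outside (positive about z), against 0.12 N m of friction, to a stop 93 degrees from locked, where the tongue lies beside the cover; it stays where left.
- slot_right (a point): Middle of the right fastener's slot, on its floor, 3.5 mm out along z from the fastener's origin; same axes. The slot is straight, open-ended, 5 mm wide, 28 mm long, 6 mm deep. The fastener frees by turning anticlockwise seen from outside (positive about z), against 0.12 N m of friction, to a stop 93 degrees from locked, where the tongue lies beside the cover; it stays where left.
- cover: Loose blue cover plate, 100 mm up the slope (own x) by 130 mm (own y) by 4 mm, 0.2 kg, lying in a 5 mm deep recess of the sloping face with about 2 mm of play, over the fuses. Origin at the middle of its underside, own z out of its outer face. Black grip bar on its middle: 16 mm (x) by 44 mm (y), standing 34 mm above the plate.
- cover_grip (a point): Point inside the cover's grip bar, 23 mm above the plate's outer face (27 mm above its underside) and 11 mm below the bar's top: a good place to pinch. Axes as the cover's.
- driver_handle (a point): Middle of the screwdriver's wooden handle, a square bar 26 by 26 mm and 65 mm long (flats along own x and y). Own z runs from blade to handle. The screwdriver is loose, 0.12 kg, and stands blade down in its stand, the handle's lower end resting on the stand's top.
- driver_tip (a point): Middle of the end of the screwdriver's flat blade, 87.5 mm below the middle of the handle on the same axis. The blade is 15 mm wide (along own x), 3 mm thick (own y) and 14 mm long; then a round shaft of 8 mm up to the handle, which starts 55 mm from the tip. Own z runs from the tip to the handle; axes as the handle's.
- stand_hole0 (a point): Centre of the mouth of the hole in the screwdriver's stand, in the top face of a fixed dark wooden block 80 by 80 by 65 mm high. The hole is upright, 19 mm wide and 60 mm deep.
- mat: Black rubber mat lying fixed on the shelf, 190 by 190 by 3 mm. Origin at the middle of its underside.
- weeder: Steel hand weeder with wooden handle, 300 mm long along own x, 60 mm wide, lying loose; origin on the shelf under its middle. Leave alone.
- mug: Aluminium mug, 76 mm wide, 85 mm high, loose; origin at its underside. Leave alone.
- jar: Brown glass jar with black twist cap, 72 mm wide, 110 mm high, loose; origin at its underside. Leave alone.
- clamp: Yellow spring clamp lying loose, about 140 by 70 by 26 mm, long side along own x; origin on the shelf under its pivot. Leave alone.

How it is judged:
By the outcome, as a careful person would: the job done as asked, in the order asked, and still so for the second after the job is handed in, with the robot touching nothing.
It also fails if it takes over 72 s, if anything falls off the work surface, if the arm or the gripper's body presses on something with over 40 N, if the wrist force passes 120 N, or if a joint passes its speed limit or range.

## Robot

A 6-joint arm with a two-finger parallel gripper is mounted at the origin on the work surface. World frame = base frame: x ahead of the robot, y to its left, z up, the work surface at z = 0. Lengths are in m, angles in rad, forces in N, time in s.
With the tool pointing down it reaches from about 0.425 to 0.95 m from the base axis. Payload 14.7 kg.
Tool frame: the origin (TCP) lies midway between the tips of the shut fingers; the grasp point (between the pads) lies 19 mm behind it; z points along the fingers, y is the direction in which the jaws open and shut (so a half turn about z gives the same grasp; the last joint's range is limited). The gripper opens to 85 mm and grips with 20 to 120 N. Pads are 22 mm wide; open, the fingers measure 114 mm over their backs; the gripper's body (76 mm by 85 mm) begins 54 mm behind the grasp point. The pads swing forward as they close: fully open they stand 13 mm farther back than shut.
Start: joints at [-1.195, 0.48, 1.596, -0, 1.065, -0.047], TCP at [0.267, -0.593, 0.231] pointing down, gripper open.
Joint ranges: [-2.75, 2.75], [-0.82, 2.05], [0.23, 2.67], [-1.56, 4.7], [0.09, 2.69], [-2.92, 2.92]. Speed limits (rad/s): [1.89, 1.89, 2.39, 3.01, 3.01, 3.01].

## Interface

Orientations are given as a 3x3 rotation matrix whose columns are the frame's x, y, z axes.
In Python, from station import arm, effector, kin, eyes, telemetry gives the robot as it stands. Calls block until the motion is done:
- arm.reach(position, orientation): joint-space move of the TCP to a pose.
- arm.movel(position, ori=None, max_speed=0.15, threshold=None): straight line of the TCP; ori=None keeps the orientation; max_speed is the mean speed in m/s. With threshold (N) it stops when the force on the tool has changed by that much, and returns True; else False.
- arm.move_joints(angles): joint-space move.
- effector.gripper_to(opening): finger opening in m; the grip force is fixed at half the most; returns when the fingers have stopped.
- arm.pause(seconds).
- kin.inverse_kinematics(position, orientation): joint angles nearest the present ones, or None.
- eyes.snapshot(name): name is "scene" or "top"; returns the picture (400x640x3 uint8, red, green, blue); there is no depth.
- eyes.camera_info(name): a dict with "vertical_fov" (degrees; the focal length in pixels is half the picture's height over the tangent of half this angle, whatever the lens; pixels are square), "cx", "cy" (the principal point, pixels), "k1" (the pictures are not rectified: a ray, as slopes to the right and down, at radius r is drawn at 1 + k1 r^2 times it, then the intrinsics apply), "R" (3x3) and "t" (3): a world point X has camera coordinates R X + t. Camera axes: x right, y down, z forward; pixel columns grow to the right and rows downward; lengths in m; the calibration is good to about 2 mm. A picture is of the moment at which its call begins. camera_info takes no time and is no camera call.
A pose or a line that the arm cannot do raises arm.Unreachable and nothing moves.
- arm.job_done(): hands the job in, once; it reports no verdict.
Readings, each from a call of its own:
- telemetry.current_time(): time.
- telemetry.current_q(): joint angles.
- telemetry.current_joint_velocities(): joint speeds.
- telemetry.current_effort(): joint torques, N m.
- telemetry.current_tcp_pos(): TCP position.
- telemetry.current_tool_rot(): TCP orientation.
- telemetry.current_contact_force(): force on the tool from outside, world axes, zero at the start.
- telemetry.current_ft_torque(): the same for the moment, N m.
- telemetry.current_width(): finger opening in m.
Only numpy, scipy, OpenCV 4.12 (cv2) and the standard library are available. Lean on these libraries where they do the work, as an engineer would, in place of code of your own. Each camera call takes 0.05 s, during which the arm holds its last target.

## Working session

There is one attempt and no reset: what is moved stays moved. The work goes in short steps, each a Python script; the robot and the scene stay as the last script left them, time stands still between calls to the robot, and variables do not carry over. Pictures are saved under pics/ and viewed, and the job is handed in when it is done.

```bash
ls; mkdir -p pics
python3 - <<'E'
from station import arm, effector, kin, eyes, telemetry
import cv2
for n in("scene","top"):
    im=eyes.snapshot(n); cv2.imwrite(f"pics/{n}0.png",im[:,:,::-1]); print(n,eyes.camera_info(n))
print(telemetry.current_time())
E
```

```text
pics
scene {'vertical_fov': 45.419029455517304, 'cx': 324.9143901888971, 'cy': 199.29959565699642, 'k1': -0.042620055087408196, 'R': array([[ 0.10181775,  0.99471931,  0.0129086 ],
       [ 0.74737949, -0.06792368, -0.66091624],
       [-0.65654935,  0.07694063, -0.75034865]]), 't': array([-0.03334354, -0.38421801,  1.62373377])}
top {'vertical_fov': 44.03261314476015, 'cx': 316.4783071423093, 'cy': 205.88177180469464, 'k1': -0.13331356835333483, 'R': array([[ 0.00639837, -0.99968986,  0.02406761],
       [-0.99517052, -0.00872333, -0.09777292],
       [ 0.09795254, -0.02332578, -0.99491769]]), 't': array([-0.04847536,  0.58487329,  1.32588839])}
0.1
```

View pics/scene0.png

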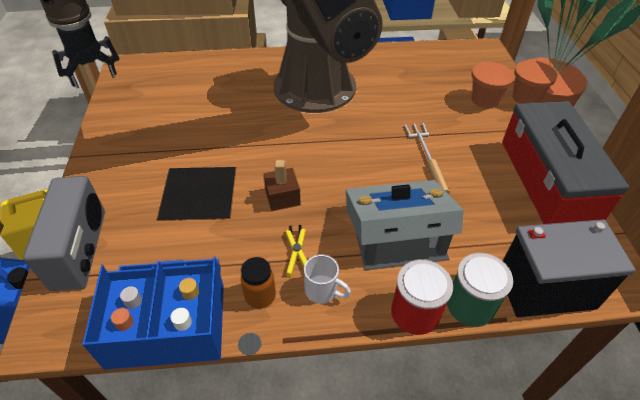

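View pics/top0.png

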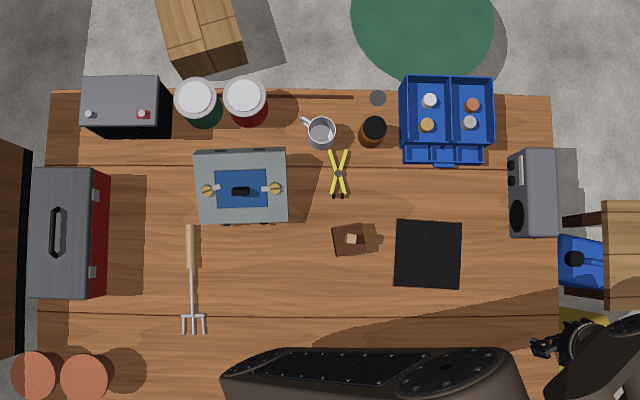

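The scene view looks back towards the robot. The top view, with world +x up, shows the box at about (242,186), the stand at (350,239) and the mat at (428,254). I'll zoom in on these.

Run:
```python
import cv2
t=cv2.imread("pics/top0.png"); s=cv2.imread("pics/scene0.png")
def c(im,x,y,w,h,k,n): cv2.imwrite(n,cv2.resize(im[y:y+h,x:x+w],None,fx=k,fy=k,interpolation=cv2.INTER_CUBIC))
c(t,185,140,110,90,7,"pics/c_box.png")
c(t,325,210,145,85,5,"pics/c_stand.png")
c(s,340,170,130,100,6,"pics/c_sbox.png")
c(s,150,150,160,65,5,"pics/c_sstand.png")
```

```text
(no output)
```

View pics/c_box.png

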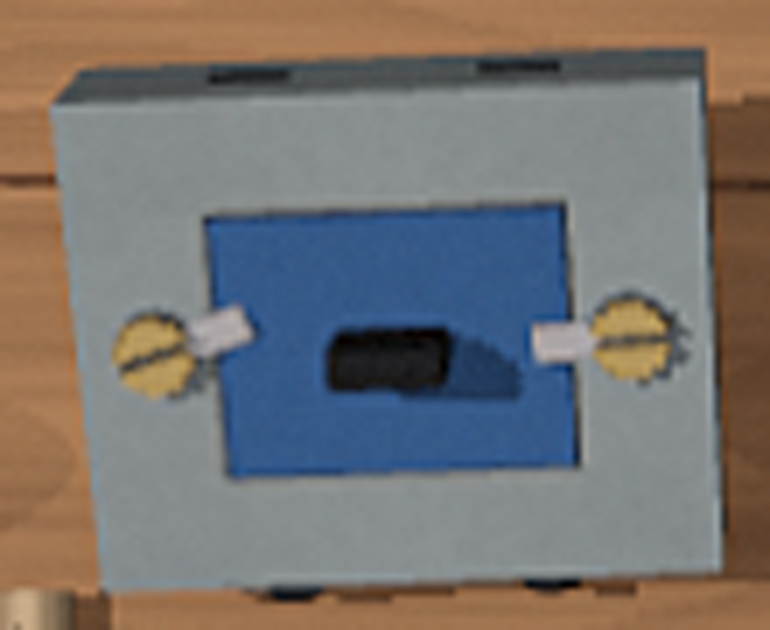

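View pics/c_stand.png

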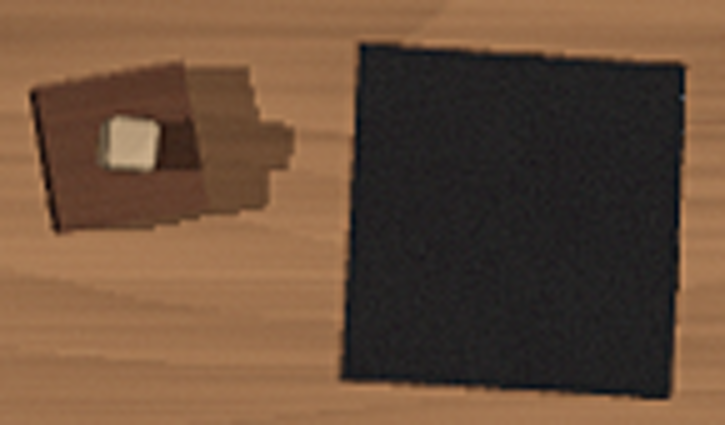

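View pics/c_sbox.png

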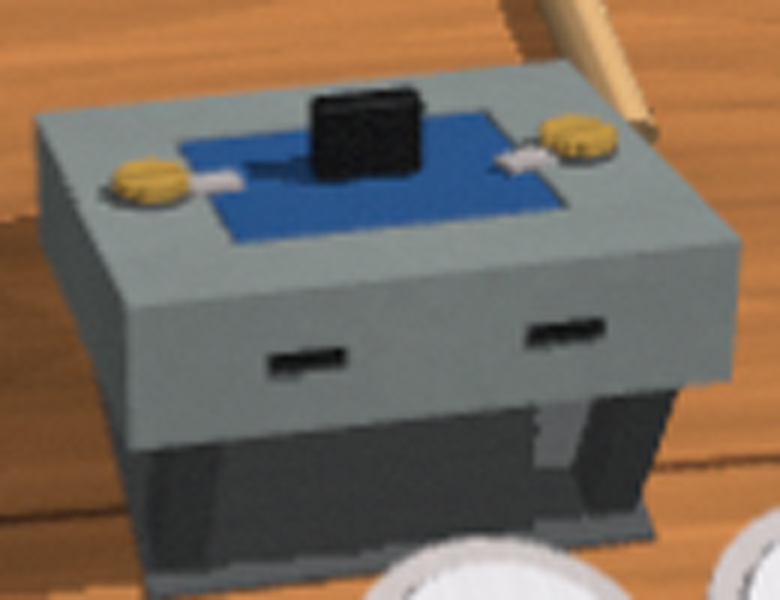

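View pics/c_sstand.png

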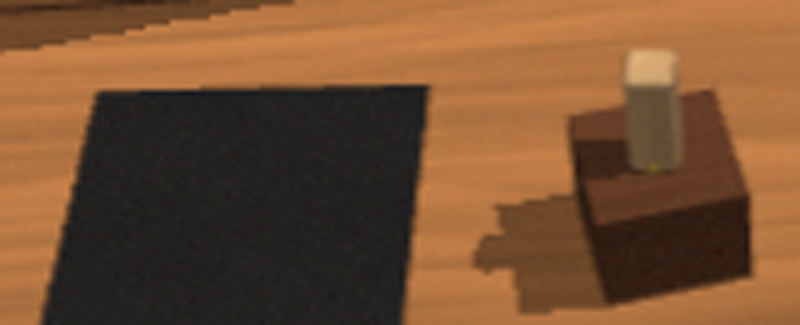

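```bash
cat > h.py <<'E'
import numpy as np, cv2, json
from scipy.optimize import least_squares
from station import eyes
C={n:eyes.camera_info(n) for n in("scene","top")}
def proj(n,X):
    c=C[n]; f=200/np.tan(np.radians(c["vertical_fov"]/2))
    K=np.array([[f,0,c["cx"]],[0,f,c["cy"]],[0,0,1]])
    p,_=cv2.projectPoints(np.atleast_2d(np.asarray(X,float)),cv2.Rodrigues(c["R"])[0],np.array(c["t"],float),K,np.array([c["k1"],0,0,0,0.]))
    return p[:,0]
def uc(p,x,y,k): return np.array([x,y])+(np.atleast_2d(p)+.5)/k-.5
def Rz(a): return np.array([[np.cos(a),-np.sin(a),0],[np.sin(a),np.cos(a),0],[0,0,1.]])
TB=lambda p:uc(p,185,140,7); TS=lambda p:uc(p,325,210,5); SB=lambda p:uc(p,340,170,6); SS=lambda p:uc(p,150,150,5)
n0=np.array([-np.sin(np.radians(25)),0,np.cos(np.radians(25))]); u0=np.array([np.cos(np.radians(25)),0,np.sin(np.radians(25))]); y0=np.array([0,1.,0])
F0=np.c_[u0,y0,n0]
E
cat > fit.py <<'E'
from h import *
fc=lambda a,b:np.array([0,0,.108])+u0*a+y0*b
loc=np.array([fc(.095,.118),fc(.095,-.118),fc(-.095,.118),fc(-.095,-.118)])
tp=TB([(52,104),(705,80),(105,590),(722,570)]); sp=SB([(740,240),(128,305),(568,60),(37,118)])
def W(v): return loc@Rz(v[2]).T+np.array([v[0],v[1],0])
def res(v,s="both"):
    r=[]
    if s!="scene": r.append(proj("top",W(v))-tp)
    if s!="top": r.append(proj("scene",W(v))-sp)
    return np.concatenate(r).ravel()
for s in("top","scene","both"):
    f=least_squares(res,[.7,.15,0],args=(s,)); print(s,f.x,np.degrees(f.x[2])); print(f.fun.round(1))
b=f.x; RB=Rz(b[2]); F=RB@F0; fo=np.array([b[0],b[1],.108])
# point in face coords at height h from pixels
def face(h,**px):
    g=lambda v:np.concatenate([(proj(n,fo+F@np.array([v[0],v[1],h]))-p).ravel() for n,p in px.items()])
    r=least_squares(g,[0,0]); return r.x,r.fun.round(1)
print("L",face(.0095,top=TB((155,355)))[0],face(.0095,scene=SB((580,134)))[0])
print("R",face(.0095,top=TB((632,338)))[0],face(.0095,scene=SB((153,178)))[0])
for nm,a,c in(("L",(122,367),(190,345)),("R",(597,345),(670,337))):
    d=face(.0095,top=TB(c))[0]-face(.0095,top=TB(a))[0]; print(nm,"slot ang from y",np.degrees(np.arctan2(-d[0],d[1])), np.linalg.norm(d))
for p in((205,215),(565,203),(580,468),(228,478)): print("cov",face(-.001,top=TB(p))[0])
print("grip top",face(.033,top=TB((390,357)))[0])
# mat
ml=np.array([(.095,.095,.003),(.095,-.095,.003),(-.095,.095,.003),(-.095,-.095,.003)])
mt=TS([(360,43),(686,64),(341,379),(670,398)]); 
def rm(v): return (proj("top",ml@Rz(v[2]).T+[v[0],v[1],0])-mt).ravel()
f=least_squares(rm,[.55,-.2,0]); print("mat",f.x,f.fun.round(1))
ms=SS([(97,91),(430,87)])
print("mat scene",(proj("scene",(ml@Rz(f.x[2]).T+[f.x[0],f.x[1],0])[[3,2]])-ms).round(1))
sl=np.array([(.04,.04,.065),(.04,-.04,.065),(-.04,.04,.065),(-.04,-.04,.065)])
st=TS([(33,90),(183,62),(58,233),(205,208)])
ss=SS([(748,195),(596,227),(714,91),(570,117)])
def rs(v,s="both"):
    Wd=sl@Rz(v[2]).T+[v[0],v[1],0]; r=[]
    if s!="scene": r.append(proj("top",Wd)-st)
    if s!="top": r.append(proj("scene",Wd)-ss)
    return np.concatenate(r).ravel()
for s in("top","scene","both"):
    f=least_squares(rs,[.55,0,.1],args=(s,)); print("stand",s,f.x,f.fun.round(1))
s=f.x
hl=np.array([(.013,.013,.13),(.013,-.013,.13),(-.013,.013,.13),(-.013,-.013,.13)])
ht=TS([(110,115),(159,118),(106,167),(155,171)]); hs=SS([(674,86),(626,86),(676,53),(628,51)])
def rh(v,s="both"):
    Wd=hl@Rz(v[2]).T+[v[0],v[1],0]; r=[]
    if s!="scene": r.append(proj("top",Wd)-ht)
    if s!="top": r.append(proj("scene",Wd)-hs)
    return np.concatenate(r).ravel()
for q in("top","scene","both"):
    f=least_squares(rh,[.55,0,0],args=(q,)); print("handle",q,f.x,f.fun.round(1))
E
python3 fit.py
```

```text
top [0.62128002 0.15344209 0.04161156] 2.3841664880068105
[ 0.1 -0.2 -0.2 -0.  -0.2  0.1  0.3  0.1]
scene [0.62054534 0.15176638 0.04570935] 2.618952707214017
[ 0.5  0.1 -0.1  0.5  0.  -0.  -0.4 -0.7]
both [0.62088497 0.15251577 0.0435032 ] 2.492550020458818
[ 0.4  0.   0.   0.1  0.2  0.4  0.8  0.2  0.8  0.3  0.1  0.5  0.4  0.1
  0.  -0.7]
L [0.00151351 0.08841463] [0.0036841  0.08614329]
R [ 0.0016068  -0.08726602] [ 0.00392274 -0.08898121]
L slot ang from y -163.82154494499363 0.026986070086505352
R slot ang from y -175.52203914374186 0.026989053031885177
cov [0.05112586 0.06713076]
cov [ 0.05080482 -0.06480778]
cov [-0.05187191 -0.06459769]
cov [-0.05100227  0.06769788]
grip top [ 0.00488845 -0.00113666]
mat [ 0.45581018 -0.35779042 -0.06109342] [-0.4 -0.5  0.3 -0.2 -0.4  0.3  0.5  0.3]
mat scene [[ 0.8 -0.3]
 [ 1.  -0.9]]
stand top [ 0.49345128 -0.12907357  0.17261095] [ 0.  -0.7 -0.5 -0.1  0.1  0.4  0.3  0.4]
stand scene [ 0.49545313 -0.13254343  0.16447468] [ 0.4  0.4 -0.1 -0.2  0.3 -0.2 -0.6 -0. ]
stand both [ 0.49417278 -0.13086848  0.16871463] [ 0.8 -1.1  0.3 -0.3  0.7  0.1  0.9  0.2  1.  -0.1  0.7 -0.5  0.8 -0.6
 -0.  -0.4]
handle top [ 0.49417195 -0.1296962  -0.07029445] [-0.2  0.   0.2  0.2 -0.2 -0.1  0.3 -0.1]
handle scene [ 0.49729552 -0.13202324 -0.09341188] [ 0.4  0.3 -0.5  0.2  0.5 -0.5 -0.3 -0.1]
handle both [ 0.4952209  -0.13089049 -0.08012138] [ 0.3 -0.4  0.7 -0.1  0.2 -0.6  0.7 -0.5  0.9 -0.4 -0.  -0.3  0.8 -1.1
  0.1 -0.6]
```

```bash
cat >> h.py <<'E'
b=np.array([0.62088,0.15252,0.0435]); F=Rz(b[2])@F0; fo=np.array([b[0],b[1],.108])
def tool_face(psi):  # tool z into face; tool y at angle psi (rad, ccw seen from outside) from box y
    y=F@np.array([-np.sin(psi),np.cos(psi),0]); z=-F[:,2]; return np.c_[np.cross(y,z),y,z]
def tool_down(a):    # tool y at angle a from world y
    y=np.array([-np.sin(a),np.cos(a),0]); z=np.array([0,0,-1.]); return np.c_[np.cross(y,z),y,z]
E
python3 - <<'E'
from h import *
from station import kin
for nm,yy in(("L",.0873),("R",-.0881)):
    for psi in range(-180,181,20):
        q=kin.inverse_kinematics(fo+F@np.array([.002,yy,.08]),tool_face(np.radians(psi)))
        print(nm,psi,None if q is None else np.round(q,2))
for a in range(-180,180,30):
    q=kin.inverse_kinematics([.495,-.131,.08],tool_down(np.radians(a-4.6))); print(a,None if q is None else np.round(q,2))
E
```

```text
L -180 [ 0.43  0.37  2.05 -0.49  0.35  2.39]
L -160 [ 0.43  0.37  2.05 -0.49  0.35  2.04]
L -140 [ 0.43  0.37  2.05 -0.49  0.35  1.69]
L -120 [ 0.43  0.37  2.05 -0.49  0.35  1.34]
L -100 [ 0.43  0.37  2.05 -0.49  0.35  0.99]
L -80 [ 0.43  0.37  2.05 -0.49  0.35  0.64]
L -60 [ 0.43  0.37  2.05 -0.49  0.35  0.29]
L -40 [ 0.43  0.37  2.05 -0.49  0.35 -0.06]
L -20 [ 0.43  0.37  2.05 -0.49  0.35 -0.41]
L 0 [ 0.43  0.37  2.05 -0.49  0.35 -0.75]
L 20 [ 0.43  0.37  2.05 -0.49  0.35 -1.1 ]
L 40 [ 0.43  0.37  2.05 -0.49  0.35 -1.45]
L 60 [ 0.43  0.37  2.05 -0.49  0.35 -1.8 ]
L 80 [ 0.43  0.37  2.05 -0.49  0.35 -2.15]
L 100 [ 0.43  0.37  2.05 -0.49  0.35 -2.5 ]
L 120 [ 0.43  0.37  2.05 -0.49  0.35 -2.85]
L 140 None
L 160 [ 0.43  0.37  2.05 -0.49  0.35  2.74]
L 180 [ 0.43  0.37  2.05 -0.49  0.35  2.39]
R -180 [ 0.06  0.31  2.15 -0.03  0.24  1.61]
R -160 [ 0.06  0.31  2.15 -0.03  0.24  1.26]
R -140 [ 0.06  0.31  2.15 -0.03  0.24  0.91]
R -120 [ 0.06  0.31  2.15 -0.03  0.24  0.57]
R -100 [ 0.06  0.31  2.15 -0.03  0.24  0.22]
R -80 [ 0.06  0.31  2.15 -0.03  0.24 -0.13]
R -60 [ 0.06  0.31  2.15 -0.0
[... 272 characters left out ...]
]
R 80 None
R 100 None
R 120 [ 0.06  0.31  2.15 -0.03  0.24  2.66]
R 140 [ 0.06  0.31  2.15 -0.03  0.24  2.31]
R 160 [ 0.06  0.31  2.15 -0.03  0.24  1.96]
R 180 [ 0.06  0.31  2.15 -0.03  0.24  1.61]
-180 [-0.32  0.51  2.04 -0.    0.59  1.33]
-150 [-0.32  0.51  2.04 -0.    0.59  0.81]
-120 [-0.32  0.51  2.04 -0.    0.59  0.29]
-90 [-0.32  0.51  2.04 -0.    0.59 -0.24]
-60 [-0.32  0.51  2.04 -0.    0.59 -0.76]
-30 [-0.32  0.51  2.04 -0.    0.59 -1.28]
0 [-0.32  0.51  2.04 -0.    0.59 -1.81]
30 [-0.32  0.51  2.04 -0.    0.59 -2.33]
60 [-0.32  0.51  2.04 -0.    0.59 -2.86]
90 [-0.32  0.51  2.04 -0.    0.59  2.9 ]
120 [-0.32  0.51  2.04 -0.    0.59  2.38]
150 [-0.32  0.51  2.04 -0.    0.59  1.86]
```

```bash
python3 - <<'E'
from h import *
from station import arm, effector, telemetry as T
R=tool_down(np.radians(-90)-.08); p=np.array([.4950,-.1305,.0])
arm.reach(p+[0,0,.17],R); print(T.current_time())
cv2.imwrite("pics/top1.png",eyes.snapshot("top")[:,:,::-1]); cv2.imwrite("pics/scene1.png",eyes.snapshot("scene")[:,:,::-1])
print(arm.movel(p+[0,0,.0785],R,max_speed=.12,threshold=8)); print(T.current_tcp_pos(),T.current_contact_force(),T.current_time())
E
python3 - <<'E'
import cv2
t=cv2.imread("pics/scene1.png")[120:220,220:360]; cv2.imwrite("pics/c1.png",cv2.resize(t,None,fx=5,fy=5,interpolation=2))
E
```

```text
1.9833
False
[ 0.49535079 -0.13066611  0.07896369] [-1.03672654  0.43928703  0.01884163] 3.0
```

View pics/c1.png

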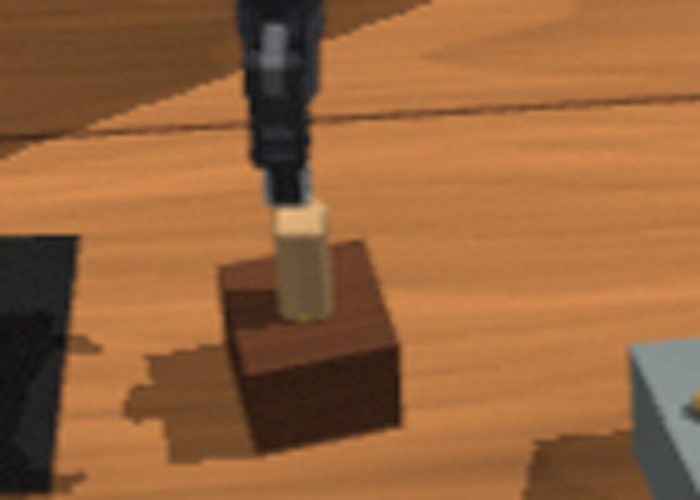

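The descent is done without contact. Next I'll grip, lift and look at the blade.

Run:
```python
from h import *
from station import arm, effector, telemetry as T
effector.gripper_to(0.0); print(T.current_width(),T.current_tcp_pos(),T.current_contact_force(),T.current_time())
p=np.array(T.current_tcp_pos()); R=tool_down(np.radians(-90)-.08)
np.save("grasp.npy",p)
print(arm.movel(p+[0,0,.14],R,max_speed=.2)); print(T.current_tcp_pos(),T.current_contact_force(),T.current_time())
for n in("top","scene"):
    im=eyes.snapshot(n)[:,:,::-1]; cv2.imwrite(f"pics/{n}2.png",im)
    g=proj(n,p+[0,0,.14-.06])[0].astype(int); print(n,g)
    c=im[g[1]-40:g[1]+40,g[0]-50:g[0]+50]; cv2.imwrite(f"pics/c2{n}.png",cv2.resize(c,None,fx=6,fy=6,interpolation=2))
```

```text
0.02530425505469835 [ 0.4951407  -0.13053361  0.07882908] [-1.70942605  0.03989979  6.44762821] 3.575
False
[ 0.49453914 -0.13034197  0.21791974] [ 0.82882709 -0.45608813 -2.05143868] 4.425
top [352 237]
scene [279 154]
```

View pics/c2scene.png

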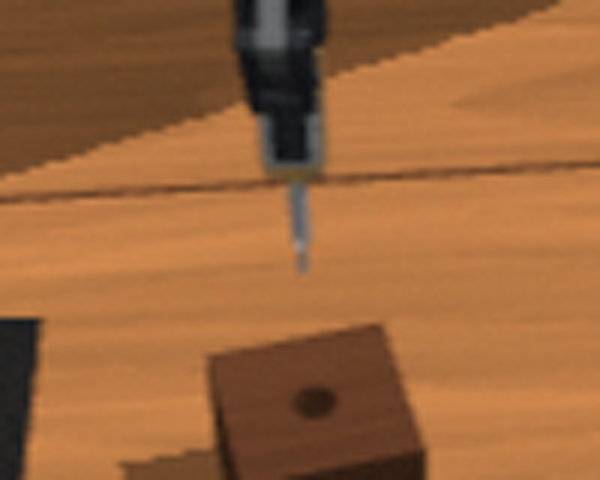

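View pics/c2top.png

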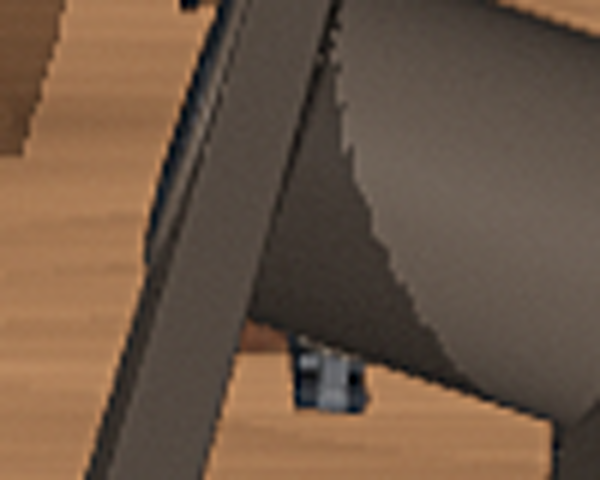

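The blade shows edge-on at crop (303,270), so its width runs along tool y (world x). The hole mouth is at (314,400). Next I'll check the tip's lateral offset and the hole position.

Run:
```python
from h import *
p=np.array([ 0.49453914,-0.13034197,0.21791974])
g=np.array([279,154]); f=lambda q:g-[50,40]+(np.array(q)+.5)/6-.5
pr=proj("scene",[p-[0,0,.0685],p-[0,0,.0685]+[0,.01,0],p-[0,0,.0685]+[0,0,.01],p-[0,0,.03]]); print(pr,"obs tip",f((303,270)),"shaft top obs",f((298,185)))
h=f((314,401)); r=least_squares(lambda v:(proj("scene",[v[0],v[1],.065])[0]-h),[.49,-.13]); print("hole",r.x)
```

```text
[[279.9892171  156.89236247]
 [284.04971213 156.6420214 ]
 [279.75604997 153.92363265]
 [279.07581667 145.25266863]] obs tip [279.08333333 158.58333333] shaft top obs [278.25       144.41666667]
hole [ 0.49389279 -0.13273896]
```

```bash
cat >> h.py <<'E'
def face(h,**px):
    g=lambda v:np.concatenate([(proj(n,fo+F@np.array([v[0],v[1],h]))-p).ravel() for n,p in px.items()])
    return least_squares(g,[0,0]).x
def tcp_for(u,y,h): # TCP position placing tip at face coords
    return fo+F@np.array([u,y,h+.0685])
E
python3 - <<'E'
from h import *
from station import arm, effector, telemetry as T
for nm,hc,tt,sh,stt in(("R",(632,338),(536,343),(153,178),(240,182)),("L",(155,355),(250,326),(580,134),(500,160))):
    d=face(.003,top=TB(tt))-face(.0095,top=TB(hc)); e=face(.003,scene=SB(stt))-face(.0095,scene=SB(sh)); s=1 if nm=="R" else -1
    print(nm,np.degrees(np.arctan2(-s*d[0],s*d[1])),np.linalg.norm(d),np.degrees(np.arctan2(-s*e[0],s*e[1])),np.linalg.norm(e))
psi=np.radians(-176)
arm.reach(tcp_for(.0026,-.0881,.030),tool_face(psi)); print(T.current_time(),T.current_tcp_pos(),tcp_for(.0026,-.0881,.030))
p=np.array(T.current_tcp_pos())
tip=p+.0685*np.array(T.current_tool_rot())[:,2]
for n in("top","scene"):
    im=eyes.snapshot(n)[:,:,::-1]; cv2.imwrite(f"pics/{n}3.png",im)
    g=proj(n,tip)[0]; print(n,g)
    g=g.astype(int);c=im[g[1]-30:g[1]+30,g[0]-40:g[0]+40]; cv2.imwrite(f"pics/c3{n}.png",cv2.resize(c,None,fx=8,fy=8,interpolation=2))
E
```

```text
R 4.245171943423912 0.03594416503592785 3.1650413869932543 0.03564489285118763
L 12.687908722067139 0.03574105636722614 4.736350772438623 0.034161087951837046
6.15 [0.58549045 0.06256546 0.19823171] [0.58547679 0.06279557 0.19837012]
top [274.92394323 189.896491  ]
scene [365.08781368 191.06980725]
```

View pics/c3scene.png

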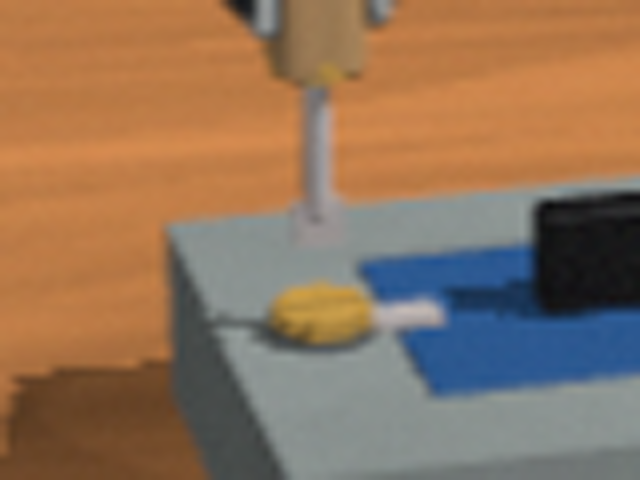

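View pics/c3top.png

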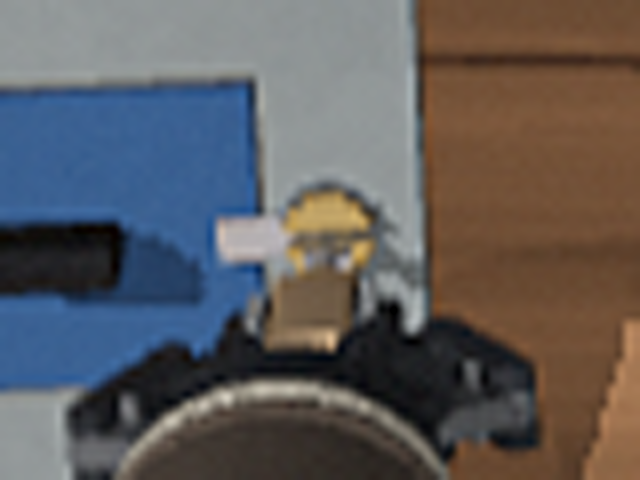

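Run:
```python
from h import *
tip=np.array([0.58549045,0.06256546,0.19823171])-.0685*F[:,2]
for n,o in(("top",(234,159)),("scene",(325,161))):
    cr=lambda X:((proj(n,X)[0]-o+.5)*8).round(1)
    print(n,"tip",cr(tip),"at head top",cr(tip-.0205*F[:,2]),"d/u 1mm",(cr(tip+.01*F[:,0])-cr(tip))/10,"d/y 1mm",(cr(tip+.01*F[:,1])-cr(tip))/10)
```

```text
top tip [331.3 251.1] at head top [334.  231.9] d/u 1mm [-0.16 -3.03] d/y 1mm [-3.16  0.11]
scene tip [324.8 244.6] at head top [325.8 308.3] d/u 1mm [0.73 1.3 ] d/y 1mm [ 3.33 -0.34]
```

Run:
```python
import cv2
a=cv2.imread("pics/top3.png")[180:205,262:287]; b=cv2.imread("pics/scene3.png")[180:205,352:377]
cv2.imwrite("pics/z.png",cv2.hconcat([cv2.resize(a,None,fx=16,fy=16,interpolation=0),cv2.resize(b,None,fx=16,fy=16,interpolation=0)]))
```

```text
(no output)
```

View pics/z.png

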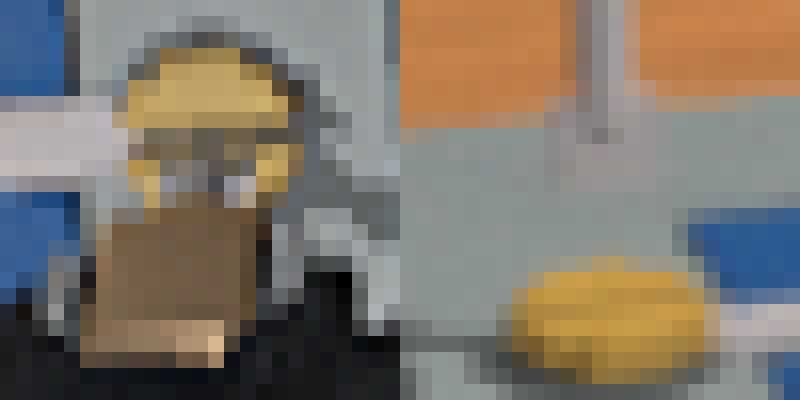

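```bash
cat >> h.py <<'E'
def hnow():
    from station import telemetry as T
    return F.T@(np.array(T.current_tcp_pos())+.0685*np.array(T.current_tool_rot())[:,2]-fo)
def peck(u,y,ang,offs=(0,-1.2,1.2,-2.4,2.4),floor=.0065,hs=.014):
    from station import arm, telemetry as T
    R=tool_face(np.radians(ang))
    for k,o in enumerate(offs):
        # offset across slot = along tool x
        d=F.T@R[:,0]*o*1e-3
        arm.movel(tcp_for(u+d[0],y+d[1],hs),R,max_speed=.06)
        hit=arm.movel(tcp_for(u+d[0],y+d[1],.001),R,max_speed=.03,threshold=6)
        h=hnow(); print(o,hit,(h*1e3).round(2),np.round(F.T@np.array(T.current_contact_force()),1),round(T.current_time(),2),flush=True)
        if h[2]<floor: return o
    return None
E
python3 - <<'E'
from h import *
print(peck(.0012,-.0881,-176))
E
```

```text
0 True [  1.43 -88.06   3.5 ] [ 0.  -0.4 15.4] 7.06
0
```

The blade reached 3.5 mm, the slot floor, on the first try. Now I'll turn in small steps and watch the forces.

```bash
cat >> h.py <<'E'
def turn(u,y,angs,h=.0042,lim=25):
    from station import arm, telemetry as T
    for a in angs:
        arm.movel(tcp_for(u,y,h),tool_face(np.radians(a)),max_speed=.05)
        f=F.T@np.array(T.current_contact_force()); m=F.T@np.array(T.current_ft_torque()); R=np.array(T.current_tool_rot()); yy=F.T@R[:,1]
        print(a,"act",round(np.degrees(np.arctan2(-yy[0],yy[1])),1),(hnow()*1e3).round(2),"f",f.round(1),"m",m.round(2),round(T.current_time(),2),flush=True)
        if np.linalg.norm(f)>lim: print("LIM"); break
E
python3 - <<'E'
from h import *
turn(.0014,-.0881,[-176,-171,-160])
E
```

```text
-176 act -176.0 [  1.36 -88.11   3.98] f [-0.3 -0.1 -0.6] m [-0.04  0.25  0.04] 7.31
-171 act -171.1 [  1.07 -88.11   3.99] f [-1.9 -0.4 -1. ] m [-0.12  0.57 -0.02] 7.56
-160 act -160.3 [  0.97 -88.09   4.05] f [-1.9 -0.7 -2.8] m [ 0.    0.79 -0.1 ] 7.9
```

Run:
```python
from h import *
turn(.0014,-.0881,[-140,-115,-92,-86,-82])
```

```text
-140 act -140.3 [  1.14 -88.04   4.09] f [-3.   2.7 -4.8] m [ 0.48  0.81 -0.11] 8.4
-115 act -115.2 [  1.12 -87.83   4.12] f [-2.   4.7 -3.6] m [ 1.21  0.83 -0.08] 8.98
-92 act -92.2 [  1.09 -87.67   4.13] f [-3.   7.7 -4.2] m [ 1.8   0.83 -0.11] 9.53
-86 act -86.2 [  1.07 -87.76   4.12] f [-3.   7.  -4.5] m [ 1.4   0.88 -0.16] 9.79
-82 act -82.2 [  1.04 -87.76   4.12] f [-3.2  6.8 -4.9] m [ 1.46  0.89 -0.17] 10.04
```

Run:
```python
from h import *
turn(.0014,-.0881,[-79,-76,-73])
```

```text
-79 act -79.2 [  1.05 -87.75   4.13] f [-3.6  6.4 -3.4] m [ 1.57  0.9  -0.11] 10.29
-76 act -76.2 [  1.02 -87.73   4.11] f [-3.7  5.9 -4.9] m [ 1.61  0.93 -0.12] 10.54
-73 act -73.2 [  1.04 -87.7    4.12] f [-3.7  6.8 -3.4] m [ 1.67  0.87 -0.17] 10.79
```

Run:
```python
from h import *
for n,o in(("top",(245,160)),("scene",(340,165))):
    im=eyes.snapshot(n)[:,:,::-1]; cv2.imwrite(f"pics/{n}4.png",im)
    cv2.imwrite(f"pics/c4{n}.png",cv2.resize(im[o[1]:o[1]+50,o[0]:o[0]+60],None,fx=8,fy=8,interpolation=2))
cv2.imwrite("pics/c4.png",cv2.hconcat([cv2.resize(cv2.imread(f"pics/c4{n}.png"),(400,333)) for n in("top","scene")]))
```

```text
(no output)
```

View pics/c4.png

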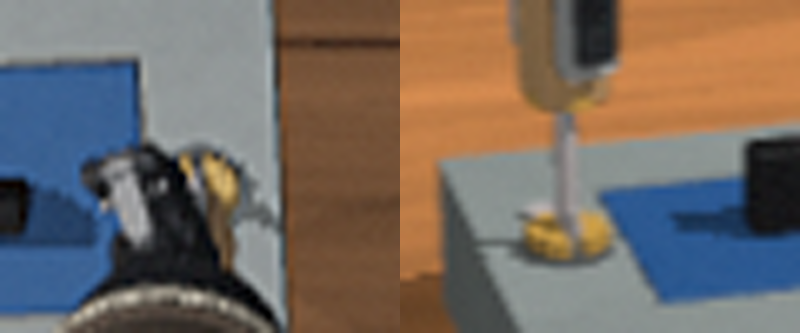

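Run:
```python
from h import *
turn(.0014,-.0881,[-70,-67,-64])
```

```text
-70 act -70.2 [  1.06 -87.69   4.1 ] f [-2.9  7.6 -5.4] m [ 1.76  0.93 -0.26] 11.14
-67 act -67.2 [  1.01 -87.68   4.11] f [-2.9  6.4 -5.3] m [ 1.8   0.89 -0.32] 11.39
-64 act -64.2 [  1.01 -87.66   4.1 ] f [-2.6  7.1 -4.4] m [ 1.8   0.93 -0.48] 11.64
```

The moment rose steadily from 0.17 to 0.48 N m over the last 9°, so the right fastener is at its stop. I'll relieve the load, withdraw and go to the left one.

Run:
```python
from h import *
from station import arm, telemetry as T
turn(.0012,-.0880,[-79])
R=tool_face(np.radians(-79))
arm.movel(tcp_for(.0012,-.088,.05),R,max_speed=.12); print(T.current_time())
# look at right fastener
R=tool_face(np.radians(-166))
arm.reach(tcp_for(.0011,.0877,.05),R)
arm.movel(tcp_for(.0011,.0877,.026),R,max_speed=.12); print(T.current_time(),hnow())
t=[]
for n,o in(("top",(190,150)),("scene",(340,150))):
    im=eyes.snapshot(n)[:,:,::-1]; cv2.imwrite(f"pics/{n}5.png",im)
    t.append(cv2.resize(im[o[1]:o[1]+70,o[0]:o[0]+120],None,fx=6.6,fy=6.6,interpolation=2)[:,:790])
    X=[fo+F@np.array([.0011,.0877,h]) for h in(.026,.0095)]; print(n,(proj(n,X)-o+.5)*6.6)
    cv2.imwrite(f"pics/c5{n}.png",t[-1])
```

```text
-79 act -78.9 [  1.23 -87.82   4.21] f [-2.4  5.1 -2.9] m [ 1.3   0.7  -0.04] 12.05
12.5833
14.9417 [0.00046744 0.08720974 0.025549  ]
top [[108.20328698 283.09794287]
 [115.52168715 270.14307283]]
scene [[642.20351459 235.10197159]
 [640.18922879 276.8315385 ]]
```

View pics/c5top.png

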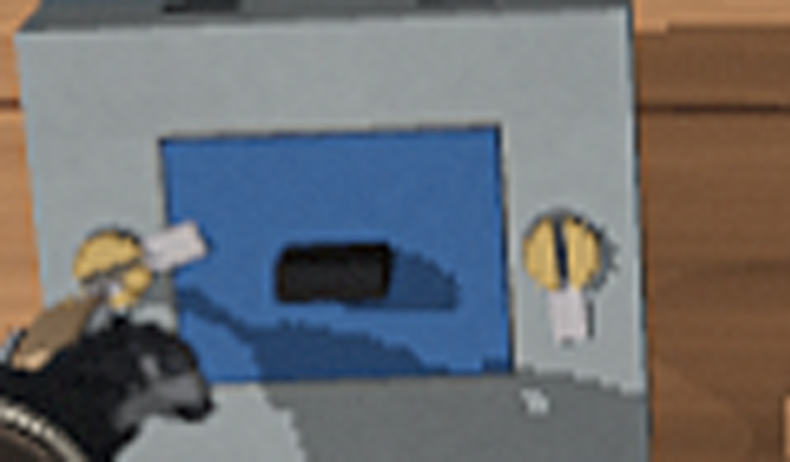

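View pics/c5scene.png

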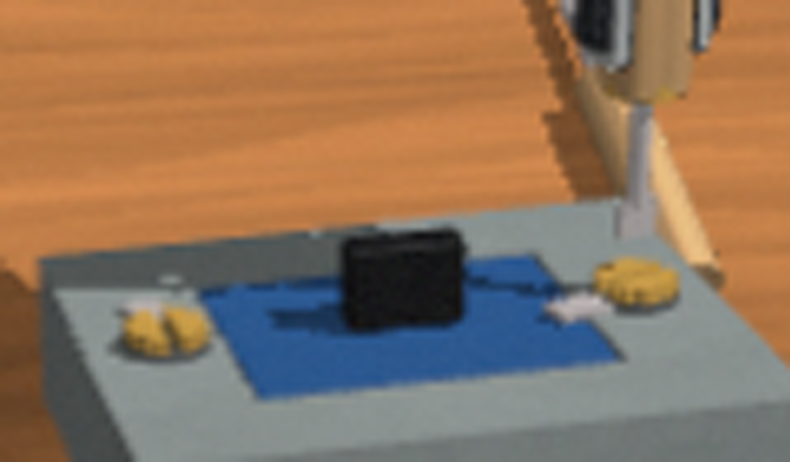

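The right tongue now points down-slope beside the cover, with its slot vertical at (563,250). The left slot is ready, so I'll peck there.

Run:
```python
from h import *
r=peck(.0011,.0877,-165)
print(r)
```

```text
0 True [ 1.15 87.71  3.58] [-0.2  0.2 16.6] 15.78
0
```

Run:
```python
from h import *
turn(.0011,.0877,[-165,-155,-135,-112,-90,-80,-73])
```

```text
-165 act -165.0 [ 1.12 87.7   4.01] f [-0.3 -0.8  3. ] m [-0.14  0.3  -0.01] 16.03
-155 act -155.2 [ 0.81 87.55  4.03] f [-2.1 -1.   1.3] m [-0.22  0.53 -0.02] 16.36
-135 act -135.3 [ 0.89 87.65  4.07] f [-1.9 -0.5 -1.1] m [-0.03  0.64 -0.11] 16.86
-112 act -112.3 [ 1.08 87.9   4.12] f [-2.2  1.9 -3.8] m [ 0.67  0.68 -0.14] 17.41
-90 act -90.2 [ 1.15 88.13  4.14] f [-3.2  5.4 -4. ] m [ 1.2   0.72 -0.07] 17.94
-80 act -80.2 [ 1.17 88.26  4.13] f [-2.7  5.8 -4.3] m [ 1.45  0.83 -0.13] 18.27
-73 act -73.1 [ 1.21 88.36  4.14] f [-3.8  6.5 -4.5] m [ 1.6   0.96 -0.2 ] 18.54
```

Run:
```python
from h import *
from station import arm, telemetry as T
turn(.0011,.0877,[-69,-66,-63.5,-79])
R=tool_face(np.radians(-79))
arm.movel(tcp_for(.0012,.088,.06),R,max_speed=.12); print(T.current_time())
q=np.array(T.current_q()); print(q.round(2))
from station import kin
p=np.load("grasp.npy"); Rd=tool_down(np.radians(-90)-.08)
arm.reach(p+[0,0,.14],Rd); print(T.current_time(),T.current_tcp_pos(),T.current_contact_force())
for n,o in(("top",(190,150)),("scene",(225,120))):
    im=eyes.snapshot(n)[:,:,::-1]; cv2.imwrite(f"pics/{n}6.png",im)
    cv2.imwrite(f"pics/c6{n}.png",cv2.resize(im[o[1]:o[1]+90,o[0]:o[0]+110],None,fx=6,fy=6,interpolation=2))
```

```text
-69 act -69.2 [ 1.17 88.39  4.14] f [-3.9  6.4 -4.4] m [ 1.7   0.97 -0.35] 18.79
-66 act -66.2 [ 1.14 88.41  4.12] f [-3.2  7.2 -5.2] m [ 1.68  0.97 -0.44] 19.04
-63.5 act -63.7 [ 1.12 88.38  4.12] f [-3.2  7.2 -4.4] m [ 1.74  1.03 -0.6 ] 19.29
-79 act -78.9 [ 1.24 88.11  4.18] f [-3.4  6.9 -4.2] m [ 1.38  0.78 -0.02] 19.71
20.325
[ 0.45  0.28  2.05 -0.41  0.44  0.55]
21.7167 [ 0.49526285 -0.12989742  0.21857768] [-0.89199683 -0.00579473 -0.78892072]
```

View pics/c6top.png

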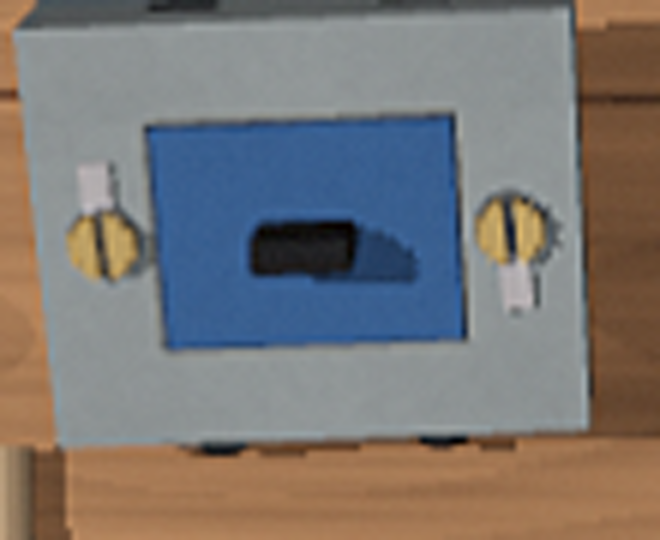

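View pics/c6scene.png

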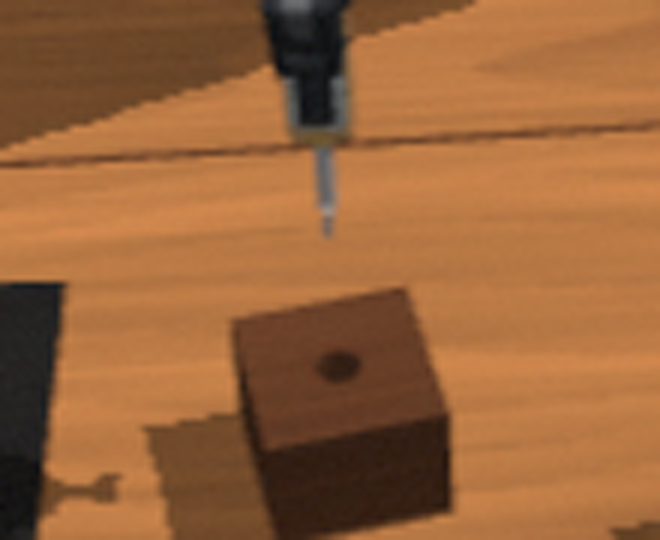

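Both slots are turned and both tongues lie beside the cover. The driver sits in the grip as it did before. I'll return it now.

Run:
```python
from h import *
from station import arm, effector, telemetry as T
p=np.load("grasp.npy"); Rd=tool_down(np.radians(-90)-.08)
z=.2185-p[2]
print(arm.movel(p+[0,0,.064],Rd,max_speed=.2)); arm.pause(.2)
print(arm.movel(p+[0,0,-.001],Rd,max_speed=.06,threshold=6)); print(T.current_tcp_pos(),p,T.current_contact_force(),T.current_time())
```

```text
False
True
[ 0.49474924 -0.13040604  0.0788476 ] [ 0.4951407  -0.13053361  0.07882908] [-1.31837738  0.74004953  9.41064104] 23.5583
```

Seated at the same height as it was picked up, so I'll release, retract and look.

Run:
```python
from h import *
from station import arm, effector, telemetry as T
Rd=tool_down(np.radians(-90)-.08)
effector.gripper_to(.085); p=np.array(T.current_tcp_pos())
arm.movel(p+[0,0,.12],Rd,max_speed=.2); print(T.current_time())
P=fo+F@np.array([0,0,.09]); R=tool_face(np.radians(-90))
arm.reach(P,R); print(T.current_time(),T.current_tcp_pos(),P,np.round(T.current_q(),2))
for n,o in(("top",(190,150)),("scene",(225,120))):
    im=eyes.snapshot(n)[:,:,::-1]; cv2.imwrite(f"pics/{n}7.png",im)
cv2.imwrite(f"pics/c7s.png",cv2.resize(im[130:270,230:480],None,fx=3.2,fy=3.2,interpolation=2))
```

```text
24.9167
26.0417 [0.58277959 0.15004892 0.18901861] [0.58288034 0.15086597 0.1895677 ] [ 0.26  0.31  2.12 -0.32  0.3   0.5 ]
```

View pics/c7s.png

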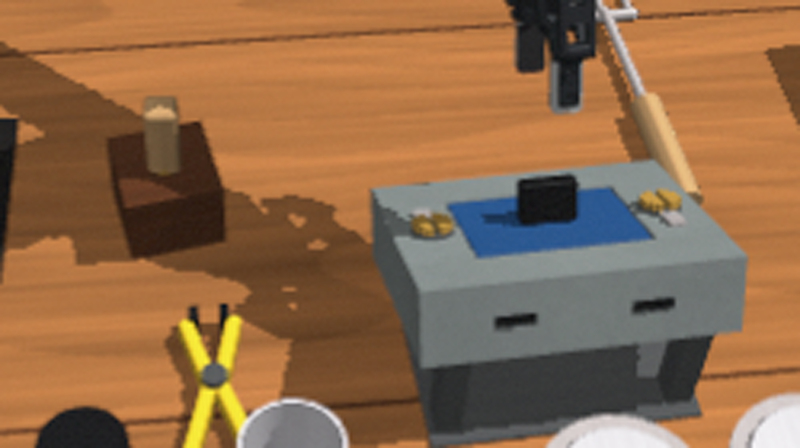

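View pics/top7.png

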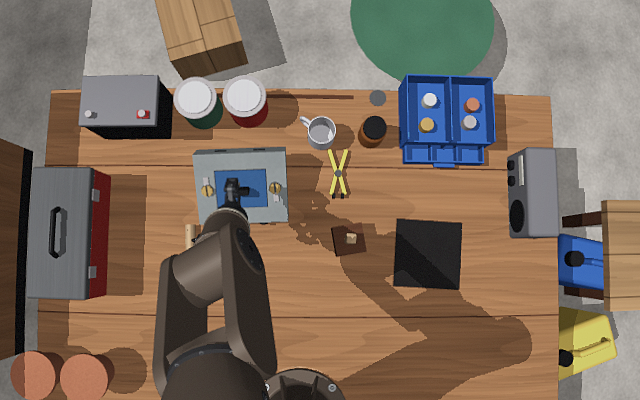

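The driver stands upright in its stand, and the gripper is above the cover's grip. Now I'll grasp the cover.

Run:
```python
from h import *
from station import arm, effector, telemetry as T
R=tool_face(np.radians(-90))
print(arm.movel(fo+F@np.array([0,0,.005]),R,max_speed=.12,threshold=8)); print(F.T@(np.array(T.current_tcp_pos())-fo),T.current_contact_force())
effector.gripper_to(0); print(T.current_width(),F.T@(np.array(T.current_tcp_pos())-fo),F.T@T.current_contact_force(),T.current_time())
```

```text
False
[-6.08889193e-05 -2.16058845e-04  4.91597762e-03] [-0.6910778  -0.5856889   0.35577405]
0.014988215123183418 [2.58473132e-05 1.78943547e-05 5.32615122e-03] [-0.76043496  0.8041976   8.19766589] 27.6417
```

Run:
```python
from h import *
from station import arm, effector, telemetry as T
R=tool_face(np.radians(-90))
print(arm.movel(fo+F@np.array([0,0,.020]),R,max_speed=.04,threshold=20),F.T@T.current_contact_force())
arm.movel(fo+F@np.array([0,0,.08]),R,max_speed=.15); print(F.T@T.current_contact_force(),T.current_width())
p=np.array(T.current_tcp_pos()); p[2]=.28
arm.movel(p,R,max_speed=.2); print(T.current_time())
Rm=tool_down(np.radians(-90)-.0611)
arm.reach([.456,-.358,.28],Rm); print(T.current_time(),T.current_tcp_pos(),T.current_width(),T.current_contact_force())
for n in("top","scene"): cv2.imwrite(f"pics/{n}8.png",eyes.snapshot(n)[:,:,::-1])
```

```text
False [-0.95068499  0.07657283 -2.45882894]
[-0.52280837 -0.2703023  -1.60479518] 0.014931874767294262
29.3667
31.2583 [ 0.45646101 -0.35719262  0.27990967] 0.015186822865840142 [-0.32725331  0.23333333 -2.0427479 ]
```

View pics/scene8.png

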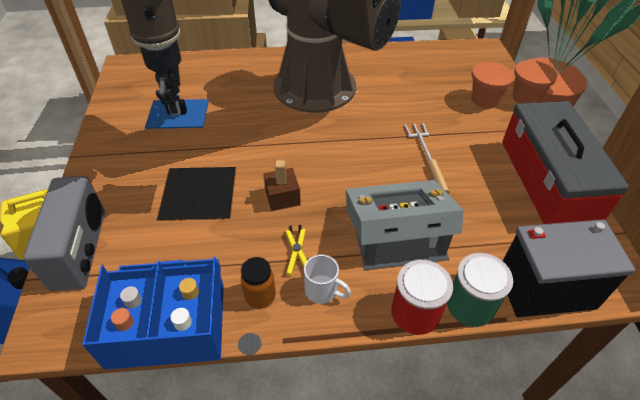

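View pics/top8.png

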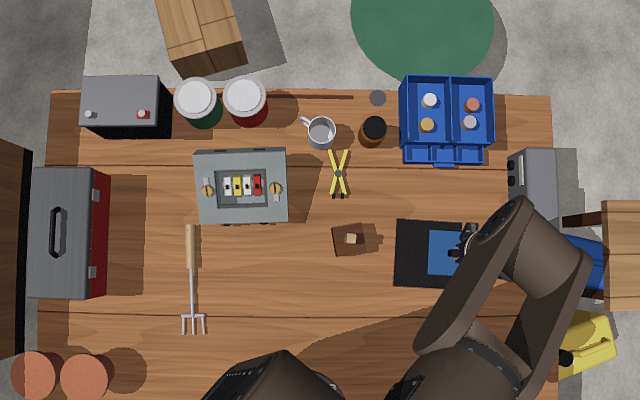

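The cover is off, the fuses show, and the cover hangs level above the mat. I'll lower it.

Run:
```python
from h import *
from station import arm, effector, telemetry as T
Rm=tool_down(np.radians(-90)-.0611); P=np.array([.456,-.358,0])
arm.movel(P+[0,0,.035],Rm,max_speed=.18)
print(arm.movel(P+[0,0,.010],Rm,max_speed=.03,threshold=5),T.current_tcp_pos(),T.current_contact_force())
effector.gripper_to(.085); p=np.array(T.current_tcp_pos())
arm.movel(p+[0,0,.15],Rm,max_speed=.18); 
arm.move_joints([-1.195,.48,1.596,0,1.065,-.047]); print(T.current_time())
for n in("top","scene"): cv2.imwrite(f"pics/{n}9.png",eyes.snapshot(n)[:,:,::-1])
```

```text
True [ 0.45578628 -0.35780287  0.01321535] [-1.6303119   1.94965913 12.17730715]
36.4
```

View pics/scene9.png

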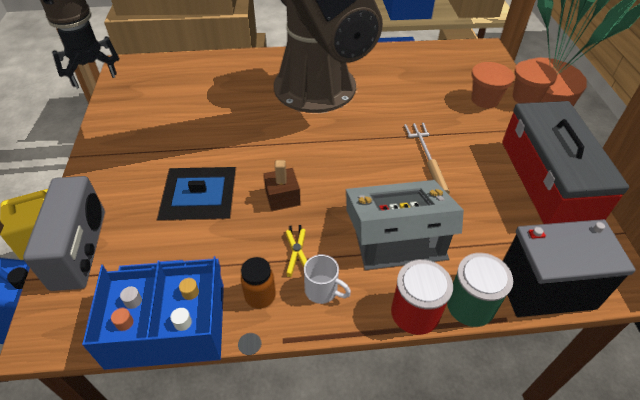

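View pics/top9.png

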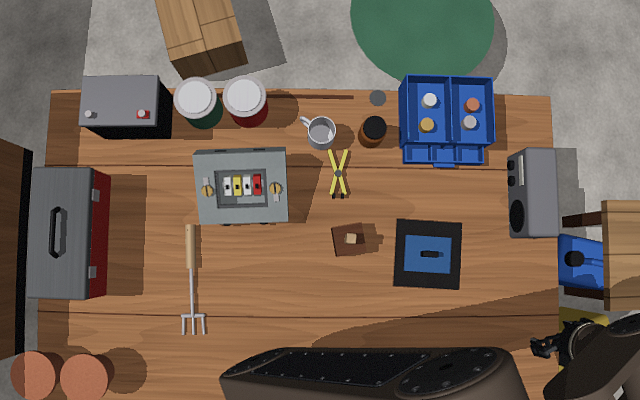

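The cover lies flat on the middle of the mat at about (428,254), grip up, and the driver is upright at (350,239). One last zoom and image-difference check before I hand in.

Run:
```python
import cv2,numpy as np
a=cv2.imread("pics/top0.png");b=cv2.imread("pics/top9.png")
d=cv2.absdiff(a,b).max(2)>40
n,l,s,c=cv2.connectedComponentsWithStats(d.astype(np.uint8)); print([tuple(x) for x in s[1:] if x[4]>3])
hsv=cv2.cvtColor(b,cv2.COLOR_BGR2HSV)[210:300,385:475]; m=(cv2.inRange(hsv,(95,80,60),(125,255,255))); ys,xs=np.nonzero(m); print("cover bbox",xs.min()+385,xs.max()+385,ys.min()+210,ys.max()+210)
g=b[210:300,385:475].max(2)<60; g=g|(m>0); n,l,s,c=cv2.connectedComponentsWithStats(g.astype(np.uint8)); print(s[1:][s[1:,4]>1000]+[385,210,0,0,0],c)
cv2.imwrite("pics/c9.png",cv2.hconcat([cv2.resize(b[145:230,190:295],None,fx=4,fy=4,interpolation=2),cv2.resize(b[210:295,325:415],None,fx=4,fy=4,interpolation=2)]))
```

```text
[(np.int32(202), np.int32(170), np.int32(66), np.int32(38), np.int32(1775)), (np.int32(269), np.int32(183), np.int32(11), np.int32(13), np.int32(41)), (np.int32(279), np.int32(196), np.int32(1), np.int32(5), np.int32(5)), (np.int32(404), np.int32(235), np.int32(48), np.int32(39), np.int32(1579)), (np.int32(634), np.int32(313), np.int32(6), np.int32(2), np.int32(6)), (np.int32(584), np.int32(323), np.int32(3), np.int32(3), np.int32(5)), (np.int32(578), np.int32(328), np.int32(3), np.int32(2), np.int32(4)), (np.int32(556), np.int32(372), np.int32(4), np.int32(4), np.int32(6)), (np.int32(519), np.int32(374), np.int32(3), np.int32(4), np.int32(4)), (np.int32(547), np.int32(380), np.int32(4), np.int32(4), np.int32(4))]
cover bbox 403 451 235 273
[[ 393  219   69   71 4371]] [[46.91391794 45.11692143]
 [42.44063143 43.97369023]]
```

View pics/c9.png

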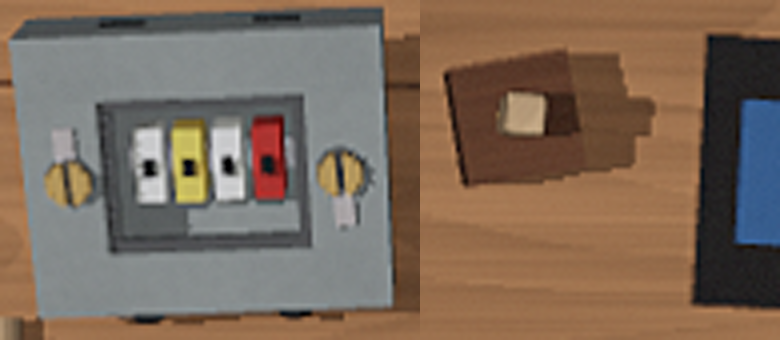

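Only the box area and the mat changed between the first and last top views. The cover's box centre is (427,254) against the mat's (427,254). I'm handing in.

```bash
python3 -c "
from station import arm,telemetry as T
print(arm.job_done(),T.current_time())"
```

```text
the job is handed in; nothing more can be done
the job is handed in; nothing more can be done
```

The job is done and handed in, about 37 s into the 72 s allowed. I turned both fasteners anticlockwise to their stops with the screwdriver while the cover stayed in place. I then stood the screwdriver back in its stand, lifted the cover off and laid it on the mat, grip up.

- **Fasteners:** the turning moment rose from about 0.15 N m to 0.5–0.6 N m at the end of each turn, which I took as the stop. The pictures show both tongues lying beside the cover opening.
- **Screwdriver:** it stands upright, and it seated at the same height it was picked up from (gripper height within 0.1 mm).
- **Cover:** its centre matches the mat's centre to within a pixel (about 2.5 mm) in the top view.
- **Other items:** comparing the first and last top views, the weeder, mug, jar and clamp had not moved.

No check failed. The two cameras disagreed by about 2 mm throughout; I allowed for that using views of the blade and contact at the slots. The fasteners' final angles were judged from the pictures and the moment, not measured directly.

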